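# Close the gaps in the rows of candle lamps

### The job

Two short runs of wax-filled clay lamps, one orange and one dark red, stand in line against the wooden strip, each run with one lamp missing. With the fingertips, gently push the stray orange lamp along the board into the gap in the orange run and the stray dark-red lamp into the gap in the dark-red run, each until it stands against the strip in line with its neighbours. Slide them only: do not pinch, pick up or tip them, and leave the lamps already in line and everything else where they are.

Things in the scene. Friction and masses are not known exactly. Their poses are not given: they have to be found in the camera images.
- strip: Straight wooden strip screwed to the board, 30 mm wide (its x), 520 mm long (its y), 22 mm high. Origin: centre of its underside. Its x axis points away from the robot (turned by up to 0.14 rad), so the face the lamps stand against is at x = -15 mm in its frame, and a lamp touching it has its centre at x = -46 mm.
- orange_stray: Stray orange lamp: round clay cup filled with set white wax, 24 mm high, widest (62 mm diameter) from 14 to 20 mm above the board, foot 46 mm diameter, a thin wick to 30 mm, 40 to 85 g. Origin: centre of its underside; z up. It stands loose on the robot's side of the row, roughly in front of the gap of its own colour (up to 45 mm to either side); pushed at its side anywhere up to 20 mm high it slides without tipping.
- orange_right: Orange lamp in line, same make and size, just to the -y side (the strip's -y) of the orange gap. Origin: centre of its underside. Leave it.
- orange_left: Orange lamp in line, same make and size, just to the +y side of the orange gap; its centre is 142 to 150 mm from that of orange_right, so a lamp put midway has about 10 mm free on each side. Leave it.
- red_stray: Stray dark-red (maroon) lamp, same make and size as orange_stray, in front of the dark-red gap in the same way. Origin: centre of its underside.
- red_right: Dark-red lamp in line, just to the -y side of the dark-red gap. Origin: centre of its underside. Leave it.
- red_left: Dark-red lamp in line, just to the +y side of the dark-red gap, 142 to 150 mm from red_right. Origin: centre of its underside. Leave it.
- paint_jar: Closed jar of orange paint with a white cap, 40 mm diameter, 48 mm high, standing on the robot's side of the strays. Origin: centre of its underside. Leave it.
- blue_lamp: Empty dark-blue lamp turned upside down, 62 mm diameter, 24 mm high. Origin: centre of its lower side. Leave it.
- wick_spool: Wooden spool of white wick, upright, 52 mm diameter, 42 mm high. Origin: centre of its underside. Leave it.
- brush: Paint brush with a blue handle lying flat, 190 mm long along its x. Leave it.
Not all that is in view belongs to the job. Leave any pink, turquoise or yellow look-alike of the orange_stray alone.

How it is judged:
At the end, for the whole second after the job is handed in: Each stray lamp stands upright and at rest in the gap of its own colour, its side no more than 4 mm from the face of the strip and its centre within 90 mm of the centres of both neighbours; no lamp in line has moved more than 8 mm (x of orange_stray in the frame of strip between -0.05 and -0.04 m and horizontal distance between orange_stray and orange_left below 0.09 m and horizontal distance between orange_stray and orange_right below 0.09 m and angle between each of orange_stray, red_stray's own z axis and vertical below 0.08 rad and height (world z) of each of orange_stray, red_stray below 0.004 m and linear speed of each of orange_stray, red_stray below 0.01 m/s and distance of each of orange_left, orange_right, red_left, red_right from where it was at the start of the episode below 0.008 m and x of red_stray in the frame of strip between -0.05 and -0.04 m and horizontal distance between red_stray and red_left below 0.09 m and horizontal distance between red_stray and red_right below 0.09 m); the robot touches nothing.
It fails at once if a stray lamp is lifted more than 10 mm off the board or tipped more than 20 degrees (height (world z) of any of orange_stray, red_stray above 0.01 m or angle between any of orange_stray, red_stray's own z axis and vertical above 0.35 rad).
It fails at once if a stray lamp is pinched or pushed hard (more than 35 N between it and the fingers) (contact force between the fingers and orange_stray above 35 N or contact force between the fingers and red_stray above 35 N).
It fails at once if a lamp already in line is moved more than 8 mm or tipped more than 17 degrees (distance of any of orange_left, orange_right, red_left, red_right from where it was at the start of the episode above 0.008 m or angle between any of orange_left, orange_right, red_left, red_right's own z axis and vertical above 0.3 rad).
It fails at once if the paint jar, blue lamp, spool or brush is moved more than 15 mm (distance of any of paint_jar, blue_lamp, wick_spool, brush from where it was at the start of the episode above 0.015 m).
It also fails if it takes over 72 s, if anything falls off the work surface, if the arm or the gripper's body presses on something with over 40 N, if the wrist force passes 120 N, or if a joint passes its speed limit or range.

### The arm

A 6-joint arm with a two-finger parallel gripper is mounted at the origin on the work surface. World frame = base frame: x ahead of the robot, y to its left, z up, the work surface at z = 0. Lengths are in m, angles in rad, forces in N, time in s.
With the tool pointing down it reaches from about 0.3 to 0.75 m from the base axis. Payload 8.5 kg.
Tool frame: the origin (TCP) lies midway between the tips of the shut fingers; the grasp point (between the pads) lies 19 mm behind it; z points along the fingers, y is the line along which they close (so a half turn about z gives the same grasp; the last joint's range is limited). The gripper opens to 85 mm and grips with 20 to 120 N. Pads are 22 mm wide; open, the fingers measure 114 mm over their backs; the gripper's body (76 mm by 85 mm) begins 54 mm behind the grasp point. The pads swing forward as they close: fully open they stand 13 mm farther back than shut.
Start: joints at [-1.337, 0.381, 1.297, -0, 1.464, -0.215], TCP at [0.239, -0.496, 0.231] pointing down, gripper open.
Joint ranges: [-3.11, 3.11], [-0.89, 2.33], [0.22, 2.48], [-1.42, 4.56], [0.17, 2.85], [-2.88, 2.88]. Speed limits (rad/s): [2.39, 2.39, 3.14, 3.14, 3.14, 3.14].

### API

Orientations are given as a unit quaternion [w, x, y, z].
In Python, from plant import manip, read_camera, calibration, finish_job, spot_in, spot_point gives the robot as it stands.
- The arm moves only by the tool move_arm, never from a script. Its argument "plan" is a list of rows, each an object with "offset": the shift along the world's x, y, z each as a share of 0.025 m, from -1 to 1, a list of three; "dr": the turn, a rotation vector about the world's x, y, z each as a share of 90 degrees, from -1 to 1, a list of three; "hand": the opening, from -1 (shut) to 1 (fully open), so that 0 is half open. A call has 1 to 12 rows; each row shifts and turns the commanded pose from where the row before left it; what a row does not reach is not made up. A row lasts 1/8 s, in which the tool goes at most 62.5 mm and 10.7 degrees, less where a joint would pass 70% of its speed; a pose out of reach is approached as far as the arm can. A call with a number of a shift or a turn outside -1 to 1 is refused whole. A call with a gripper value outside its range is refused whole. The fingers move at their own pace and stop on an object; the grip force is fixed at half the most. Time passes only in rows, so rows that do not move let the fingers close. It gives the time, the measured TCP pose, the force, the opening and the grip force at its end, in the units of the state.
- manip.observe(): the state, without advancing time (a new reading comes with each control period).
- read_camera(name): name is "scene" or "top" or "wrist"; returns the picture (400x640x3 uint8, red, green, blue); there is no depth.
- calibration(name): a dict with "fx", "fy", "cx", "cy" (pixels), "dist" ([k1, k2, p1, p2, k3] as OpenCV has them; the pictures are not rectified), "rvec" (rotation vector, rad) and "tvec" (3), from world to camera coordinates, as OpenCV has them; the wrist camera has in their place "mount" (4x4, takes a point from camera to tool coordinates, whose origin is the TCP and whose axes are the flange's). Camera axes: x right, y down, z forward; pixel columns grow to the right and rows downward; lengths in m; the calibration is good to about 2 mm. A picture is of the moment at which its call begins: read the wrist's pose just before it. calibration takes no time and is no camera call.
- finish_job(): hands the job in; it is judged then, once.
Trained networks look in the newest picture that a camera, given by its name, has taken for a name from the list of things; names that differ only in an ending like _2 or _b are one class to them, and where a whole thing is asked for, a point or a joint stands for the part that bears it (a point fixed in the world has none). Each returns a list of dicts, best first, with "conf" (0 to 1); they miss things now and then, are a little off and sometimes report something else, mostly with a low value. They report only what shows in the picture. A call takes as long as a camera call. They do not tell look-alikes from the thing itself.
- spot_in(camera, label): "box" ([left, top, width, height] in pixels, round what is visible of it).
- spot_point(camera, label): "location" ([column, row] in pixels: a listed point, or the origin of a listed thing).
The state is a dict: "clock": time; "joint_positions": joint angles; "joint_vel": joint speeds; "effort": joint torques, N m; "tool_pos": TCP position; "orientation": TCP orientation; "ft_force": force on the tool from outside, world axes, zero at the start; "torque": the same for the moment, N m; "gripper_width": finger opening in m; "grip_force": force on a finger pad.
Only numpy, scipy, OpenCV 4.12 (cv2) and the standard library are available. Lean on these libraries where they do the work, as an engineer would, in place of code of your own. Each camera call takes 0.05 s, during which the arm holds its last target. There are 200 camera calls.

## Working session

There is one attempt and no reset: what is moved stays moved. The work goes in short steps, Python scripts to look and compute and a tool call to move; the robot and the scene stay as the last step left them, time stands still between calls to the robot, and variables do not carry over. Pictures are saved under pics/ and viewed, at most 10 in all, crops included, and the job is handed in when it is done.

Besides the shell and the picture viewer there is one more tool, called after "Call:" by a JSON object that holds its "name" and its "arguments". move_arm: Moves the arm, as the interface text tells. Shift numbers are shares of 0.025 m and turn numbers shares of 90 degrees, none past 1 either way. Its arguments: {"type":"object","properties":{"plan":{"type":"array"}},"required":["plan"]}

```bash
mkdir -p pics
cat > h.py <<'E'
import numpy as np, cv2
from plant import manip, read_camera, calibration, finish_job, spot_in, spot_point
def w2p(cam,P):
    c=calibration(cam);K=np.array([[c['fx'],0,c['cx']],[0,c['fy'],c['cy']],[0,0,1.]])
    return cv2.projectPoints(np.array(P,float).reshape(-1,1,3),np.array(c['rvec']),np.array(c['tvec']),K,np.array(c['dist']))[0].reshape(-1,2)
def p2w(cam,px,z):
    c=calibration(cam);K=np.array([[c['fx'],0,c['cx']],[0,c['fy'],c['cy']],[0,0,1.]])
    u=cv2.undistortPoints(np.array(px,float).reshape(-1,1,2),K,np.array(c['dist'])).reshape(-1,2)
    R=cv2.Rodrigues(np.array(c['rvec'],float))[0];t=np.array(c['tvec'],float).ravel()
    o=-R.T@t;d=np.c_[u,np.ones(len(u))]@R
    return o+d*((z-o[2])/d[:,2])[:,None]
E
python3 - <<'E'
from h import *
for n in('top','scene'):
    cv2.imwrite(f'pics/{n}0.png',read_camera(n)[:,:,::-1])
for l in ['strip','orange_stray','orange_right','orange_left','red_stray','red_right','red_left','paint_jar','blue_lamp','wick_spool','brush']:
    for r in spot_point('top',l)[:4]:
        print(l,round(r['conf'],2),np.round(r['location']),np.round(p2w('top',r['location'],0)[0],3))
s=manip.observe();print(s['clock'],s['orientation'],s['tool_pos'])
E
```

```text
strip 0.64 [402. 166.] [ 0.656 -0.192  0.   ]
strip 0.56 [332. 153.] [0.676 0.009 0.   ]
orange_stray 0.74 [423. 243.] [ 0.442 -0.262  0.   ]
orange_stray 0.72 [375. 253.] [ 0.403 -0.131  0.   ]
orange_stray 0.71 [368. 210.] [ 0.521 -0.104  0.   ]
orange_right 0.74 [404. 167.] [ 0.654 -0.196  0.   ]
orange_right 0.18 [370. 208.] [ 0.527 -0.109  0.   ]
orange_left 0.56 [352. 166.] [ 0.643 -0.048  0.   ]
red_stray 0.58 [299. 211.] [0.499 0.087 0.   ]
red_right 0.92 [308. 164.] [0.637 0.074 0.   ]
red_right 0.26 [471. 196.] [ 0.588 -0.389  0.   ]
red_left 0.75 [259. 168.] [0.612 0.211 0.   ]
paint_jar 0.56 [341. 256.] [ 0.387 -0.04   0.   ]
blue_lamp 0.66 [182. 217.] [0.453 0.407 0.   ]
wick_spool 0.65 [470. 196.] [ 0.586 -0.388  0.   ]
brush 0.7 [468. 271.] [ 0.377 -0.387  0.   ]
brush 0.17 [403. 169.] [ 0.647 -0.194  0.   ]
0.65 [-1.21059257e-09  9.74931827e-01  2.22503781e-01 -1.65204474e-05] [ 0.23861124 -0.49550675  0.2313344 ]
```

View pics/top0.png

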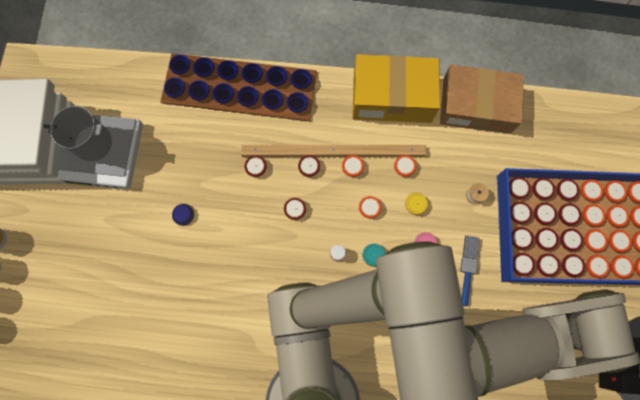

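View pics/scene0.png

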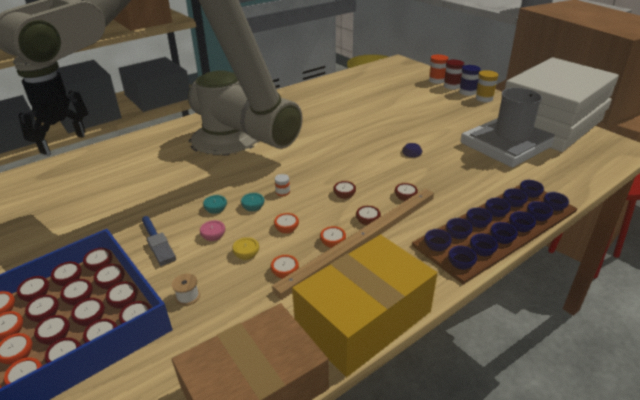

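The top view shows the orange stray at (370,207), between a yellow look-alike at (417,204) and turquoise at (374,254), with pink at (425,241). The red stray is at (295,209). The in-line lamps are red at (256,166) and (309,166), orange at (353,166) and (405,166). I'll measure the wax centres and the strip next.

Run:
```python
from h import *
im=read_camera('top')
hsv=cv2.cvtColor(im,cv2.COLOR_RGB2HSV)
m=((hsv[...,1]<60)&(hsv[...,2]>150)).astype(np.uint8)
for p in [(370,208),(295,209),(256,166),(309,166),(353,166),(405,166)]:
    x,y=p;s=np.s_[y-14:y+15,x-14:x+15]
    w=m[s];yy,xx=np.nonzero(w);c=(xx.mean()+x-14,yy.mean()+y-14)
    print(p,len(xx),np.round(c,1),np.round(p2w('top',c,0.021)[0],4))
print(p2w('top',[(243,147),(427,150),(242,154),(426,157)],0.022).round(3))
cv2.imwrite('pics/crop.png',cv2.resize(im[130:290,225:485,::-1],None,fx=3,fy=3,interpolation=cv2.INTER_CUBIC))
```

```text
(370, 208) 199 [369.7 206.3] [ 0.5266 -0.1064  0.021 ]
(295, 209) 222 [294.4 208. ] [0.5027 0.0978 0.021 ]
(256, 166) 211 [254.8 165.4] [0.613  0.2203 0.021 ]
(309, 166) 209 [308.6 165.2] [0.6274 0.0713 0.021 ]
(353, 166) 189 [352.5 165. ] [ 0.6395 -0.0502  0.021 ]
(405, 166) 182 [404.9 164.9] [ 0.6539 -0.1959  0.021 ]
[[ 0.663  0.26   0.022]
 [ 0.703 -0.255  0.022]
 [ 0.642  0.26   0.022]
 [ 0.682 -0.254  0.022]]
```

View pics/crop.png

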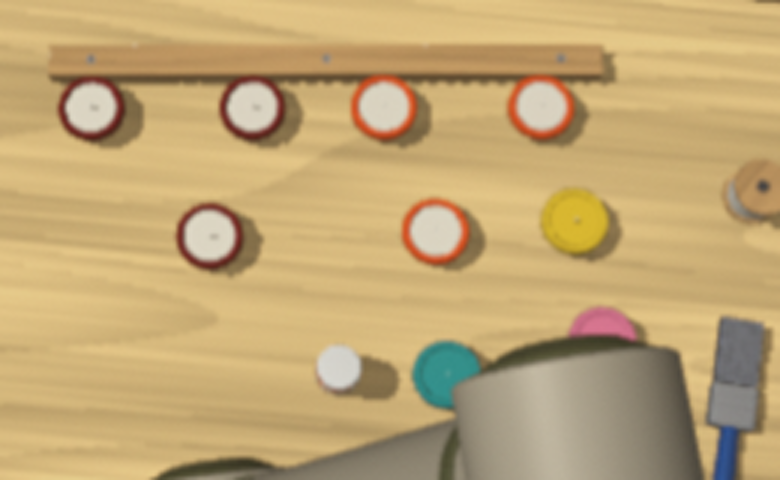

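The crop confirms the orange stray (crop 435,231) and the red stray (210,236): both have white wax and a rim of the right colour. Strip angle is about 5.6°. I'll half-open the fingers as a two-point cradle and go behind the orange stray.

Call:
{"name": "move_arm", "arguments": {"plan": [{"offset": [0.6, 1, 0], "dr": [0, 0, -0.112], "hand": 0}, {"offset": [0.6, 1, 0], "dr": [0, 0, -0.112], "hand": 0}, {"offset": [0.6, 1, 0], "dr": [0, 0, 0], "hand": 0}, {"offset": [0.6, 1, 0], "dr": [0, 0, 0], "hand": 0}, {"offset": [0.6, 1, 0], "dr": [0, 0, 0], "hand": 0}, {"offset": [0.6, 1, 0], "dr": [0, 0, 0], "hand": 0}, {"offset": [0.6, 1, 0], "dr": [0, 0, 0], "hand": 0}, {"offset": [0.6, 1, 0], "dr": [0, 0, 0], "hand": 0}, {"offset": [0.6, 1, 0], "dr": [0, 0, 0], "hand": 0}, {"offset": [0.6, 1, 0], "dr": [0, 0, 0], "hand": 0}, {"offset": [0.6, 1, 0], "dr": [0, 0, 0], "hand": 0}, {"offset": [0.6, 1, 0], "dr": [0, 0, 0], "hand": 0}]}}

```text
clock: 2.2
tool_pos: [0.4191, -0.1947, 0.2314]
orientation: [0.0, 0.999, 0.048, 0.0]
ft_force: [0.5, -0.3, 0.0]
gripper_width: 0.0426
grip_force: 0.0
```

Call:
{"name": "move_arm", "arguments": {"plan": [{"offset": [0.48, 0.83, -0.5], "dr": [0, 0, 0], "hand": 0}, {"offset": [0.48, 0.83, -0.5], "dr": [0, 0, 0], "hand": 0}, {"offset": [0.48, 0.83, -0.5], "dr": [0, 0, 0], "hand": 0}, {"offset": [0.48, 0.83, -0.5], "dr": [0, 0, 0], "hand": 0}, {"offset": [0, 0, -1], "dr": [0, 0, 0], "hand": 0}, {"offset": [0, 0, -1], "dr": [0, 0, 0], "hand": 0}, {"offset": [0, 0, 0], "dr": [0, 0, 0], "hand": 0}]}}

```text
clock: 3.08
tool_pos: [0.466, -0.1122, 0.1303]
orientation: [-0.001, 0.999, 0.048, -0.001]
ft_force: [-0.6, -0.4, 1.0]
gripper_width: 0.0428
grip_force: 0.0
```

```bash
cat >> h.py <<'E'
def wrist(px,z,s):
    from scipy.spatial.transform import Rotation as Ro
    c=calibration('wrist');K=np.array([[c['fx'],0,c['cx']],[0,c['fy'],c['cy']],[0,0,1.]])
    u=cv2.undistortPoints(np.array(px,float).reshape(-1,1,2),K,np.array(c['dist'])).reshape(-1,2)
    q=s['orientation'];T=np.eye(4);T[:3,:3]=Ro.from_quat([q[1],q[2],q[3],q[0]]).as_matrix();T[:3,3]=s['tool_pos']
    T=T@np.array(c['mount']);o=T[:3,3];d=np.c_[u,np.ones(len(u))]@T[:3,:3].T
    return o+d*((z-o[2])/d[:,2])[:,None]
def waxes(s,im,zs=0.021):
    hsv=cv2.cvtColor(im,cv2.COLOR_RGB2HSV);m=((hsv[...,1]<60)&(hsv[...,2]>140)).astype(np.uint8)
    n,_,st,ce=cv2.connectedComponentsWithStats(m)
    for i in range(1,n):
        if st[i,4]>400: print(st[i],ce[i].round(),wrist(ce[i],zs,s)[0].round(4))
E
python3 - <<'E'
from h import *
s=manip.observe();im=read_camera('wrist');cv2.imwrite('pics/w1.png',im[:,:,::-1])
print(s['tool_pos']);waxes(s,im)
E
```

```text
[ 0.46600219 -0.11215414  0.13030764]
[ 295  104   54   55 2337] [321. 131.] [ 0.528  -0.1064  0.021 ]
[  57  110   53   55 2220] [ 83. 137.] [0.5042 0.099  0.021 ]
[ 200  261   41   37 1088] [218. 278.] [ 0.3768 -0.0181  0.021 ]
```

View pics/w1.png

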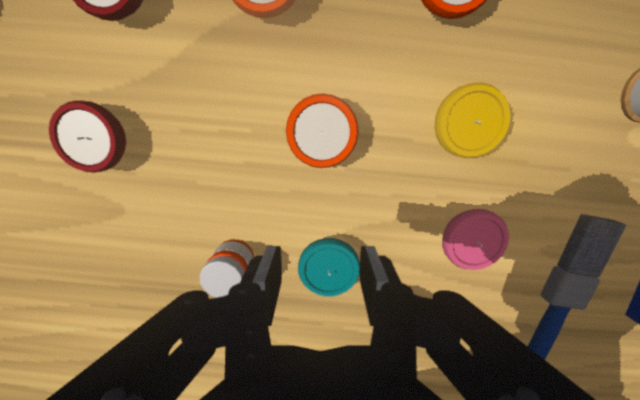

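The wrist view agrees with the top view to about 1.5 mm: orange stray at (321,131), TCP just ahead of turquoise. Descending.

Call:
{"name": "move_arm", "arguments": {"plan": [{"offset": [0, 0, -1], "dr": [0, 0, 0], "hand": 0}, {"offset": [0, 0, -1], "dr": [0, 0, 0], "hand": 0}, {"offset": [0, 0, -1], "dr": [0, 0, 0], "hand": 0}, {"offset": [0, 0, -1], "dr": [0, 0, 0], "hand": 0}, {"offset": [0, 0, -0.6], "dr": [0, 0, 0], "hand": 0}, {"offset": [0, 0, -0.36], "dr": [0, 0, 0], "hand": 0}, {"offset": [0, 0, 0], "dr": [0, 0, 0], "hand": 0}]}}

```text
clock: 4.0
tool_pos: [0.467, -0.1127, 0.0077]
orientation: [0.0, 0.999, 0.048, 0.0]
ft_force: [0.1, 0.7, -0.3]
gripper_width: 0.0428
grip_force: 0.0
```

Call:
{"name": "move_arm", "arguments": {"plan": [{"offset": [0.27, 0.027, 0], "dr": [0, 0, 0], "hand": 0}, {"offset": [0.27, 0.027, 0], "dr": [0, 0, 0], "hand": 0}, {"offset": [0.27, 0.027, 0], "dr": [0, 0, 0], "hand": 0}, {"offset": [0.25, 0.025, 0], "dr": [0, 0, 0], "hand": 0}, {"offset": [0.3, -0.04, 0], "dr": [0, 0, 0], "hand": 0}, {"offset": [0.3, -0.04, 0], "dr": [0, 0, 0], "hand": 0}, {"offset": [0.3, -0.04, 0], "dr": [0, 0, 0], "hand": 0}, {"offset": [0.3, -0.04, 0], "dr": [0, 0, 0], "hand": 0}, {"offset": [0.3, -0.04, 0], "dr": [0, 0, 0], "hand": 0}, {"offset": [0.3, -0.04, 0], "dr": [0, 0, 0], "hand": 0}, {"offset": [0.3, -0.04, 0], "dr": [0, 0, 0], "hand": 0}, {"offset": [0.3, -0.04, 0], "dr": [0, 0, 0], "hand": 0}]}}

```text
clock: 5.5
tool_pos: [0.5536, -0.1179, 0.0073]
orientation: [-0.0, 0.999, 0.048, -0.0]
ft_force: [-1.3, -0.5, -0.4]
gripper_width: 0.0424
grip_force: 0.4
```

Run:
```python
from h import *
s=manip.observe();im=read_camera('wrist');cv2.imwrite('pics/w2.png',im[:,:,::-1])
print(s['tool_pos'],s['ft_force']);waxes(s,im)
```

```text
[ 0.55361386 -0.11793032  0.00731931] [-1.30017769 -0.45648887 -0.38564679]
[  122     9   112   121 10541] [178.  69.] [ 0.6418 -0.0501  0.021 ]
[  479    11   110   120 10061] [533.  70.] [ 0.656  -0.1965  0.021 ]
[ 272  162   98   94 7185] [320. 209.] [ 0.5872 -0.1143  0.021 ]
```

View pics/w2.png

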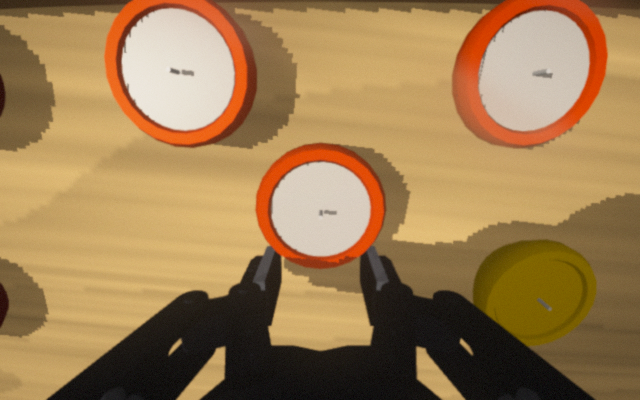

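The orange lamp (320,209) is cradled and centred between its neighbours at (178,69) and (533,70). Continuing.

Call:
{"name": "move_arm", "arguments": {"plan": [{"offset": [0.3, -0.044, 0], "dr": [0, 0, 0], "hand": 0}, {"offset": [0.3, -0.044, 0], "dr": [0, 0, 0], "hand": 0}, {"offset": [0.3, -0.044, 0], "dr": [0, 0, 0], "hand": 0}, {"offset": [0.3, -0.044, 0], "dr": [0, 0, 0], "hand": 0}, {"offset": [0.3, -0.044, 0], "dr": [0, 0, 0], "hand": 0}, {"offset": [0.3, -0.044, 0], "dr": [0, 0, 0], "hand": 0}, {"offset": [0.2, -0.03, 0], "dr": [0, 0, 0], "hand": 0}, {"offset": [0.1, 0, 0], "dr": [0, 0, 0], "hand": 0}, {"offset": [0, 0, 0], "dr": [0, 0, 0], "hand": 0}]}}

```text
clock: 6.68
tool_pos: [0.6057, -0.1252, 0.0073]
orientation: [0.0, 0.999, 0.048, 0.0]
ft_force: [-0.3, -0.7, -0.3]
gripper_width: 0.0426
grip_force: 0.0
```

Run:
```python
from h import *
s=manip.observe();im=read_camera('wrist');cv2.imwrite('pics/w3.png',im[:,:,::-1])
print(s['tool_pos'],s['ft_force']);waxes(s,im)
```

```text
[ 0.60573242 -0.12519789  0.00730552] [-0.33283569 -0.72920214 -0.28834976]
[ 117  142  100   97 7461] [167. 190.] [ 0.6415 -0.05    0.021 ]
[ 436  143   99   96 7350] [485. 190.] [ 0.6556 -0.1965  0.021 ]
[ 272  162   98   94 7228] [320. 208.] [ 0.6397 -0.1217  0.021 ]
```

View pics/w3.png

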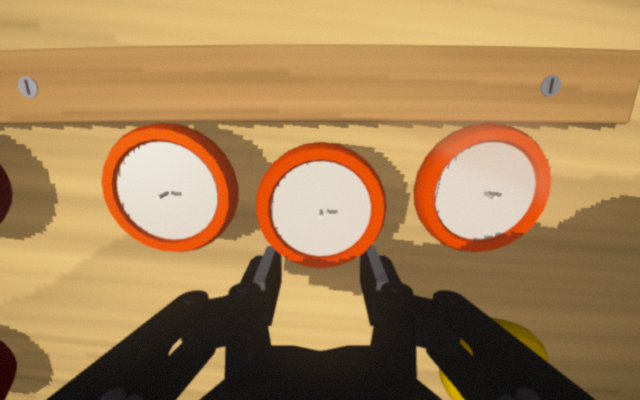

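The orange lamp (320,208) is about 9 mm short of the neighbours' line (rows 190). Easing in.

Call:
{"name": "move_arm", "arguments": {"plan": [{"offset": [0.12, 0.01, 0], "dr": [0, 0, 0], "hand": 0}, {"offset": [0.1, 0.01, 0], "dr": [0, 0, 0], "hand": 0}, {"offset": [0.06, 0.006, 0], "dr": [0, 0, 0], "hand": 0}, {"offset": [0, 0, 0], "dr": [0, 0, 0], "hand": 0}]}}

```text
clock: 7.22
tool_pos: [0.6127, -0.1246, 0.0073]
orientation: [-0.0, 0.999, 0.048, 0.0]
ft_force: [0.4, 0.6, -0.5]
gripper_width: 0.0427
grip_force: 0.0
```

Call:
{"name": "move_arm", "arguments": {"plan": [{"offset": [0.03, 0.003, 0], "dr": [0, 0, 0], "hand": 0}, {"offset": [0, 0, 0], "dr": [0, 0, 0], "hand": 0}]}}

```text
clock: 7.48
tool_pos: [0.6134, -0.1245, 0.0073]
orientation: [-0.0, 0.999, 0.048, -0.0]
ft_force: [-0.5, 0.4, 0.6]
gripper_width: 0.0427
grip_force: 0.1
```

Run:
```python
from h import *
s=manip.observe();im=read_camera('wrist')
print(s['tool_pos'],s['ft_force']);waxes(s,im)
```

```text
[ 0.61336743 -0.12447945  0.00729902] [-0.47859768  0.40005562  0.64776468]
[ 120  159   99   94 7093] [169. 206.] [ 0.6415 -0.05    0.021 ]
[ 434  160   97   93 6937] [482. 206.] [ 0.6557 -0.1964  0.021 ]
[ 271  162   99   94 7226] [320. 208.] [ 0.6471 -0.1209  0.021 ]
```

Call:
{"name": "move_arm", "arguments": {"plan": [{"offset": [0.03, 0.003, 0], "dr": [0, 0, 0], "hand": 0}, {"offset": [0, 0, 0], "dr": [0, 0, 0], "hand": 0}]}}

```text
clock: 7.78
tool_pos: [0.6142, -0.1244, 0.0073]
orientation: [-0.0, 0.999, 0.048, 0.0]
ft_force: [0.1, 0.6, 0.5]
gripper_width: 0.0429
grip_force: 0.1
```

Call:
{"name": "move_arm", "arguments": {"plan": [{"offset": [0.02, 0.002, 0], "dr": [0, 0, 0], "hand": 0}, {"offset": [0, 0, 0], "dr": [0, 0, 0], "hand": 0}]}}

```text
clock: 8.02
tool_pos: [0.6146, -0.1243, 0.0073]
orientation: [-0.0, 0.999, 0.049, -0.0]
ft_force: [-0.6, -0.7, 0.4]
gripper_width: 0.0423
grip_force: 0.1
```

Run:
```python
from h import *
s=manip.observe();im=read_camera('wrist')
print(s['tool_pos'],s['ft_force']);waxes(s,im)
```

```text
[ 0.61464849 -0.12433322  0.00731909] [-0.58268702 -0.71702415  0.3766458 ]
[ 121  162   98   93 7036] [170. 208.] [ 0.6415 -0.05    0.021 ]
[ 272  162   98   94 7218] [320. 209.] [ 0.6483 -0.1208  0.021 ]
[ 433  163   97   92 6843] [481. 208.] [ 0.6558 -0.1963  0.021 ]
```

Call:
{"name": "move_arm", "arguments": {"plan": [{"offset": [0.02, 0.002, 0], "dr": [0, 0, 0], "hand": 0}, {"offset": [0, 0, 0], "dr": [0, 0, 0], "hand": 0}]}}

```text
clock: 8.32
tool_pos: [0.6151, -0.1243, 0.0073]
orientation: [-0.0, 0.999, 0.048, -0.0]
ft_force: [0.2, 0.2, 0.2]
gripper_width: 0.0428
grip_force: 0.1
```

Call:
{"name": "move_arm", "arguments": {"plan": [{"offset": [0.02, 0.002, 0], "dr": [0, 0, 0], "hand": 0}, {"offset": [0, 0, 0], "dr": [0, 0, 0], "hand": 0}]}}

```text
clock: 8.57
tool_pos: [0.6154, -0.1243, 0.0073]
orientation: [-0.0, 0.999, 0.048, -0.0]
ft_force: [-1.5, -0.2, 0.6]
gripper_width: 0.0428
grip_force: 0.8
```

Contact with the strip is felt: about 1.5 N. Backing off, lifting and going to the red stray.

Call:
{"name": "move_arm", "arguments": {"plan": [{"offset": [-0.2, -0.02, 0], "dr": [0, 0, 0], "hand": 0}, {"offset": [-0.6, -0.06, 0], "dr": [0, 0, 0], "hand": 0}, {"offset": [-0.8, -0.08, 0], "dr": [0, 0, 0], "hand": 0}, {"offset": [0, 0, 1], "dr": [0, 0, 0], "hand": 0}, {"offset": [0, 0, 1], "dr": [0, 0, 0], "hand": 0}, {"offset": [0, 0, 1], "dr": [0, 0, 0], "hand": 0}, {"offset": [0, 0, 1], "dr": [0, 0, 0], "hand": 0}, {"offset": [-0.5, 0.9, 0], "dr": [0, 0, 0], "hand": 0}, {"offset": [-0.5, 0.9, 0], "dr": [0, 0, 0], "hand": 0}, {"offset": [-0.5, 0.9, 0], "dr": [0, 0, 0], "hand": 0}, {"offset": [-0.5, 0.9, 0], "dr": [0, 0, 0], "hand": 0}, {"offset": [-0.5, 0.9, 0], "dr": [0, 0, 0], "hand": 0}]}}

```text
clock: 10.07
tool_pos: [0.5126, -0.0151, 0.1075]
orientation: [0.0, 0.999, 0.048, 0.0]
ft_force: [0.7, 0.8, -0.2]
gripper_width: 0.0426
grip_force: 0.0
```

Call:
{"name": "move_arm", "arguments": {"plan": [{"offset": [-0.5, 0.9, 0], "dr": [0, 0, 0], "hand": 0}, {"offset": [-0.5, 0.9, 0], "dr": [0, 0, 0], "hand": 0}, {"offset": [-0.5, 0.9, 0], "dr": [0, 0, 0], "hand": 0}, {"offset": [-0.5, 0.9, 0], "dr": [0, 0, 0], "hand": 0}, {"offset": [-0.5, 0.8, 0], "dr": [0, 0, 0], "hand": 0}, {"offset": [0, 0, 0], "dr": [0, 0, 0], "hand": 0}]}}

```text
clock: 10.82
tool_pos: [0.4499, 0.0951, 0.1075]
orientation: [-0.0, 0.999, 0.049, 0.0]
ft_force: [0.0, -0.1, 1.0]
gripper_width: 0.0427
grip_force: 0.0
```

Run:
```python
from h import *
s=manip.observe();im=read_camera('wrist');cv2.imwrite('pics/w4.png',im[:,:,::-1])
print(s['tool_pos'],s['ft_force']);waxes(s,im)
```

```text
[0.44990048 0.09506715 0.10750699] [ 0.02883435 -0.08611356  0.96334765]
[ 295  114   59   60 2818] [324. 143.] [0.5043 0.0981 0.021 ]
[446 280  41  30 641] [470. 292.] [ 0.3841 -0.0499  0.021 ]
```

View pics/w4.png

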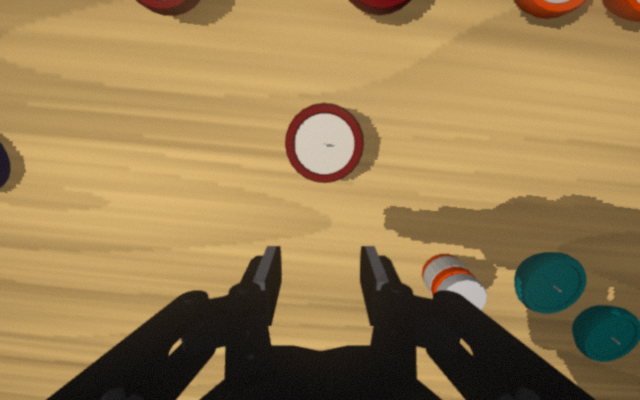

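The red stray is dead ahead at (324,143), with free board behind it. Descending.

Call:
{"name": "move_arm", "arguments": {"plan": [{"offset": [-0.22, -0.12, -1], "dr": [0, 0, 0], "hand": 0}, {"offset": [0, 0, -1], "dr": [0, 0, 0], "hand": 0}, {"offset": [0, 0, -1], "dr": [0, 0, 0], "hand": 0}, {"offset": [0, 0, -0.7], "dr": [0, 0, 0], "hand": 0}, {"offset": [0, 0, -0.3], "dr": [0, 0, 0], "hand": 0}, {"offset": [0, 0, 0], "dr": [0, 0, 0], "hand": 0}]}}

```text
clock: 11.62
tool_pos: [0.4455, 0.0908, 0.0073]
orientation: [0.0, 0.999, 0.048, -0.0]
ft_force: [0.3, 0.0, 0.6]
gripper_width: 0.0428
grip_force: 0.0
```

Call:
{"name": "move_arm", "arguments": {"plan": [{"offset": [0.25, 0.04, 0], "dr": [0, 0, 0], "hand": 0}, {"offset": [0.25, 0.04, 0], "dr": [0, 0, 0], "hand": 0}, {"offset": [0.25, 0.04, 0], "dr": [0, 0, 0], "hand": 0}, {"offset": [0.25, 0.04, 0], "dr": [0, 0, 0], "hand": 0}, {"offset": [0.28, 0.11, 0], "dr": [0, 0, 0], "hand": 0}, {"offset": [0.28, 0.11, 0], "dr": [0, 0, 0], "hand": 0}, {"offset": [0.28, 0.11, 0], "dr": [0, 0, 0], "hand": 0}, {"offset": [0.28, 0.11, 0], "dr": [0, 0, 0], "hand": 0}, {"offset": [0.28, 0.11, 0], "dr": [0, 0, 0], "hand": 0}, {"offset": [0.28, 0.11, 0], "dr": [0, 0, 0], "hand": 0}, {"offset": [0.28, 0.11, 0], "dr": [0, 0, 0], "hand": 0}, {"offset": [0.28, 0.11, 0], "dr": [0, 0, 0], "hand": 0}]}}

```text
clock: 13.12
tool_pos: [0.5266, 0.1174, 0.0073]
orientation: [-0.0, 0.999, 0.048, -0.0]
ft_force: [-0.6, -0.6, 0.2]
gripper_width: 0.0428
grip_force: 0.5
```

Run:
```python
from h import *
s=manip.observe();im=read_camera('wrist');cv2.imwrite('pics/w5.png',im[:,:,::-1])
print(s['tool_pos'],s['ft_force']);waxes(s,im)
```

```text
[0.5265768  0.11743813 0.00730788] [-0.55464742 -0.63232199  0.22865726]
[   38     0   112   121 10541] [93. 59.] [0.6155 0.2204 0.021 ]
[  402     0   115   120 10878] [459.  58.] [0.6299 0.071  0.021 ]
[ 271  161   99   95 7370] [320. 208.] [0.5604 0.1211 0.021 ]
```

View pics/w5.png

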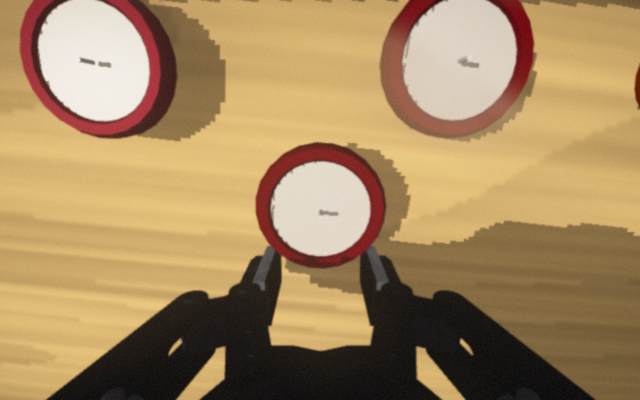

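The red lamp is cradled at (320,208), with its neighbours at (93,59) and (459,58). Continuing up to the gap.

Call:
{"name": "move_arm", "arguments": {"plan": [{"offset": [0.28, 0.14, 0], "dr": [0, 0, 0], "hand": 0}, {"offset": [0.28, 0.14, 0], "dr": [0, 0, 0], "hand": 0}, {"offset": [0.28, 0.14, 0], "dr": [0, 0, 0], "hand": 0}, {"offset": [0.28, 0.14, 0], "dr": [0, 0, 0], "hand": 0}, {"offset": [0.28, 0.14, 0], "dr": [0, 0, 0], "hand": 0}, {"offset": [0.28, 0.14, 0], "dr": [0, 0, 0], "hand": 0}, {"offset": [0.2, 0.06, 0], "dr": [0, 0, 0], "hand": 0}, {"offset": [0.1, 0.01, 0], "dr": [0, 0, 0], "hand": 0}, {"offset": [0, 0, 0], "dr": [0, 0, 0], "hand": 0}]}}

```text
clock: 14.3
tool_pos: [0.5757, 0.14, 0.0073]
orientation: [-0.0, 0.999, 0.048, 0.0]
ft_force: [-0.3, -0.1, 0.9]
gripper_width: 0.0428
grip_force: 0.0
```

Run:
```python
from h import *
s=manip.observe();im=read_camera('wrist')
print(s['tool_pos'],s['ft_force']);waxes(s,im)
```

```text
[0.57573203 0.13997713 0.00728829] [-0.26623051 -0.12476012  0.90301164]
[ 105  132  101   99 7814] [155. 181.] [0.6153 0.2204 0.021 ]
[ 432  132  101   99 7770] [482. 181.] [0.6297 0.071  0.021 ]
[ 270  160  100   95 7406] [320. 208.] [0.6099 0.1439 0.021 ]
```

Call:
{"name": "move_arm", "arguments": {"plan": [{"offset": [0.15, 0.02, 0], "dr": [0, 0, 0], "hand": 0}, {"offset": [0.15, 0.02, 0], "dr": [0, 0, 0], "hand": 0}, {"offset": [0.1, 0.01, 0], "dr": [0, 0, 0], "hand": 0}, {"offset": [0.06, 0.006, 0], "dr": [0, 0, 0], "hand": 0}, {"offset": [0.03, 0.003, 0], "dr": [0, 0, 0], "hand": 0}, {"offset": [0, 0, 0], "dr": [0, 0, 0], "hand": 0}]}}

```text
clock: 15.1
tool_pos: [0.5879, 0.1414, 0.0073]
orientation: [-0.0, 0.999, 0.048, 0.0]
ft_force: [-0.3, -0.4, 0.6]
gripper_width: 0.0425
grip_force: 0.1
```

Call:
{"name": "move_arm", "arguments": {"plan": [{"offset": [0.02, 0.002, 0], "dr": [0, 0, 0], "hand": 0}, {"offset": [0, 0, 0], "dr": [0, 0, 0], "hand": 0}]}}

```text
clock: 15.35
tool_pos: [0.5884, 0.1415, 0.0073]
orientation: [-0.0, 0.999, 0.048, -0.0]
ft_force: [-0.4, 0.7, 0.5]
gripper_width: 0.043
grip_force: 0.2
```

Run:
```python
from h import *
s=manip.observe();im=read_camera('wrist')
print(s['tool_pos'],s['ft_force']);waxes(s,im)
```

```text
[0.58836307 0.14151514 0.00732482] [-0.35085872  0.68500976  0.47990817]
[ 111  161   99   94 7181] [160. 207.] [0.6152 0.2204 0.021 ]
[ 271  161   99   95 7394] [320. 208.] [0.6223 0.1453 0.021 ]
[ 429  161   99   93 7105] [478. 207.] [0.6298 0.071  0.021 ]
```

In line; nudging until contact is felt.

Call:
{"name": "move_arm", "arguments": {"plan": [{"offset": [0.02, 0.002, 0], "dr": [0, 0, 0], "hand": 0}, {"offset": [0, 0, 0], "dr": [0, 0, 0], "hand": 0}]}}

```text
clock: 15.65
tool_pos: [0.5889, 0.1416, 0.0073]
orientation: [-0.0, 0.999, 0.048, 0.0]
ft_force: [-1.1, -0.2, 0.2]
gripper_width: 0.0424
grip_force: 0.2
```

Call:
{"name": "move_arm", "arguments": {"plan": [{"offset": [0.02, 0.002, 0], "dr": [0, 0, 0], "hand": 0}, {"offset": [0, 0, 0], "dr": [0, 0, 0], "hand": 0}]}}

```text
clock: 15.9
tool_pos: [0.5892, 0.1416, 0.0073]
orientation: [-0.0, 0.999, 0.048, -0.0]
ft_force: [-2.2, -0.9, 0.8]
gripper_width: 0.0431
grip_force: 0.7
```

Contact (2 N). Retreating along the strip normal, then up and back for a check.

Call:
{"name": "move_arm", "arguments": {"plan": [{"offset": [-0.2, -0.02, 0], "dr": [0, 0, 0], "hand": 0}, {"offset": [-0.6, -0.06, 0], "dr": [0, 0, 0], "hand": 0}, {"offset": [-0.8, -0.08, 0], "dr": [0, 0, 0], "hand": 0}, {"offset": [0, 0, 1], "dr": [0, 0, 0], "hand": 0}, {"offset": [0, 0, 1], "dr": [0, 0, 0], "hand": 0}, {"offset": [0, 0, 1], "dr": [0, 0, 0], "hand": 0}, {"offset": [0, 0, 1], "dr": [0, 0, 0], "hand": 0}, {"offset": [0, -0.8, 1], "dr": [0, 0, 0], "hand": 0}, {"offset": [0, -1, 1], "dr": [0, 0, 0], "hand": 0}, {"offset": [0, -1, 0], "dr": [0, 0, 0], "hand": 0}, {"offset": [0, -1, 0], "dr": [0, 0, 0], "hand": 0}, {"offset": [0, 0, 0], "dr": [0, 0, 0], "hand": 0}]}}

```text
clock: 17.4
tool_pos: [0.5493, 0.0415, 0.1574]
orientation: [0.0, 0.999, 0.047, 0.0]
ft_force: [-0.5, -0.1, 0.5]
gripper_width: 0.0427
grip_force: 0.0
```

Run:
```python
from h import *
s=manip.observe();im=read_camera('wrist');cv2.imwrite('pics/w6.png',im[:,:,::-1])
print(s['tool_pos'],s['ft_force']);waxes(s,im)
```

```text
[0.54931804 0.04148041 0.15742114] [-0.52169851 -0.07852692  0.54251713]
[ 191   81   50   53 2094] [215. 107.] [0.6226 0.1459 0.021 ]
[ 272   81   50   53 2102] [297. 107.] [0.6294 0.0714 0.021 ]
[ 110   82   51   53 2042] [135. 108.] [0.6149 0.2209 0.021 ]
[ 406   82   49   51 1915] [430. 107.] [ 0.6412 -0.0503  0.021 ]
[ 482   82   48   51 1900] [506. 107.] [ 0.6487 -0.1208  0.021 ]
[ 562   84   47   50 1796] [585. 109.] [ 0.6554 -0.1966  0.021 ]
```

View pics/w6.png

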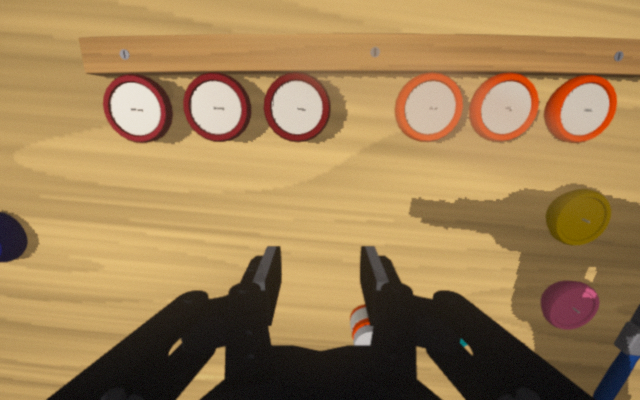

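Both runs are now complete and in line against the strip: reds at (135/215/297,107) and oranges at (430/506/585,107). The neighbours have not moved and the arm is clear.

```bash
python3 -c "
from plant import finish_job
print(finish_job())"
```

```text
the job is handed in; nothing more can be done
None
```

I slid both stray lamps into the gaps of their own colour until they touched the strip (about 2 N at most); the last picture shows both in line, the neighbours unmoved and the arm clear, and I handed the job in at about 17.5 s (no verdict was returned).

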